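# Pack a patient's order into the collection tray

### The job

Pack the patient's order into the grey tray on the front of the worktop: stand the brown bottle with the black cap in the middle of the blue mat, the small white ointment jar in the middle of the red mat and the shorter, dark red and white carton in the middle of the yellow mat. Set each down upright and gently, without dropping it, let go of everything, and leave the look-alikes (the brown bottle with the white cap, the big white jar and the tall carton) standing where they are.

Things in the scene. Friction and masses are not known exactly. Their poses are not given: they have to be found in the camera images.
- order_tray: Grey open tray, fixed, 185 mm along its x, 235 mm along its y, walls 3 to 4 mm thick and 52 mm high, floor 3 mm thick. Origin: centre of its underside; its long y axis runs away from the robot, turned up to 20 degrees. Three mats lie in a row along its y, so close that tall things on two of them crowd the third; fingers closing along its x have room inside.
- mat_blue: Flat round blue mat, 62 mm in diameter and 2 mm thick, on the tray's floor, fixed to it; its top is 5 mm above the worktop. Origin: centre of its underside, z up. The three mats lie in a row along the tray's long middle line, one at its centre and one 74 mm to each side; which colour lies where changes.
- mat_red: Flat round red mat, 62 mm in diameter and 2 mm thick, on the tray's floor, fixed to it; its top is 5 mm above the worktop. Origin: centre of its underside, z up. The three mats lie in a row along the tray's long middle line, one at its centre and one 74 mm to each side; which colour lies where changes.
- mat_yellow: Flat round yellow mat, 62 mm in diameter and 2 mm thick, on the tray's floor, fixed to it; its top is 5 mm above the worktop. Origin: centre of its underside, z up. The three mats lie in a row along the tray's long middle line, one at its centre and one 74 mm to each side; which colour lies where changes.
- bottle: Brown glass bottle with a BLACK cap and a blue and white label, standing loose beside the tray; about 0.2 kg. Round body 54 mm in diameter up to 81 mm, then shoulder, neck and cap (27 mm in diameter) up to 120 mm. Origin: centre of its base, z up. Grip the body at 60 to 78 mm, or the cap. (The brown bottles at the very back under the wall cabinet are not part of the job.)
- jar: SMALL white ointment jar with a flat white screw lid, 58 mm in diameter, 40 mm high (lid from 27 mm up, body 56 mm wide); about 0.1 kg, loose. Origin: centre of its base, z up.
- carton: SHORTER folding carton, dark red below and white above with a white top, 52 mm along its x, 60 mm along its y, 110 mm high; solid, about 0.08 kg, loose, standing upright. Origin: centre of its base, z up.
- white_cap_bottle: Look-alike, to be left: smaller brown bottle with a WHITE cap, 44 mm in diameter, 100 mm high, loose. Origin: centre of its base.
- big_jar: Look-alike, to be left: BIG white ointment jar, 81 mm in diameter, 75 mm high, loose. Origin: centre of its base.
- tall_carton: Look-alike, to be left: TALL folding carton, white and red, 57 mm along its x, 62 mm along its y, 178 mm high, loose; carried things must pass over or round it. Origin: centre of its base.

How it is judged:
By the outcome, as a careful person would: the job done as asked, in the order asked, and still so for the second after the job is handed in, with the robot touching nothing.
It also fails if it takes over 90 s, if anything falls off the work surface, if the arm or the gripper's body presses on something with over 40 N, if the wrist force passes 120 N, or if a joint passes its speed limit or range.

### The arm

A 6-joint arm with a two-finger parallel gripper is mounted at the origin on a cart in front of the work surface, level with it; the furniture and walls round the work are solid. World frame = base frame: x ahead of the robot, y to its left, z up, the work surface at z = 0. Lengths are in m, angles in rad, forces in N, time in s.
With the tool pointing down it reaches from about 0.35 to 1 m from the base axis. Payload 7.1 kg.
Tool frame: the origin (TCP) lies between the finger pads; the fingertips stand 8 mm ahead of it and the grasp point (between the pads) lies 11 mm behind it (bot.finger_overhang is the distance from the TCP to the fingertips, in m); z points along the fingers, y is the line along which they close (so a half turn about z gives the same grasp; the last joint's range is limited). The gripper opens to 85 mm and grips with 20 to 120 N. Pads are 22 mm wide; open, the fingers measure 114 mm over their backs; the gripper's body (76 mm by 85 mm) begins 54 mm behind the grasp point. The pads swing forward as they close: fully open they stand 13 mm farther back than shut.
Start: joints at [-1.364, 0.423, 1.63, -0, 1.089, -0.019], TCP at [0.14, -0.609, 0.239] pointing down, gripper open.
Joint ranges: [-3, 3], [-0.9, 2.11], [0.09, 2.58], [-1.31, 4.45], [0.11, 2.69], [-2.54, 2.54]. Speed limits (rad/s): [2.39, 2.39, 3.01, 3.14, 3.14, 3.14].

### API

Orientations are given as a unit quaternion [w, x, y, z].
In Python, from plant import bot, snapshot, job gives the robot as it stands. The module is installed in compiled form; this text tells all that it offers.
- The arm moves only by the shell command python3 -m handwheel 'ROWS'. ROWS is a JSON object of lists of equal length, an entry for each row: "grip": the finger opening in mm, from 0 to 85.4; "travel": the shift along the world's x, y, z in mm, a list of three; "rot": the turn, a rotation vector about the world's x, y, z in degrees, a list of three. A call has 1 to 12 rows; each row is the pose to reach, as a shift and turn from the pose commanded when the call began; what a row does not reach only later rows make up. A row lasts 1/10 s, in which the tool goes at most 50 mm and 8.59 degrees, less where a joint would pass 70% of its speed; a pose out of reach is approached as far as the arm can. A call with a gripper value outside its range is refused whole. The fingers move at their own pace and stop on an object; the grip force is fixed at half the most. Time passes only in rows, so rows that repeat a pose let the fingers close. It gives the time, the measured TCP pose, the force, the opening and the grip force at its end, in the units of the state.
- bot.read_state(): the state, without advancing time (a new reading comes with each control period).
- snapshot(name): name is "scene" or "side" or "wrist"; returns a dict with "frame" (400x640x3 uint8, red, green, blue), "intrinsics" (3x3 intrinsics, pixels), "origin" and "rotation" of the camera in the world. Camera axes: x right, y up, looking along -z (the intrinsics and any distortion apply to the point x, -y, -z); pixel columns grow to the right and rows downward; lengths in m; the calibration is good to about 2 mm. A picture is of the moment at which its call begins. There is no depth.
- job.sign_off(): hands the job in; it is judged then, once.
The state is a dict: "t": time; "joints": joint angles; "joint_velocities": joint speeds; "effort": joint torques, N m; "tcp_pos": TCP position; "tcp_rot": TCP orientation; "contact_force": force on the tool from outside, world axes, zero at the start; "torque": the same for the moment, N m; "width": finger opening in m; "grasp_force": force on a finger pad.
Only numpy, scipy, OpenCV 4.12 (cv2) and the standard library are available. Lean on these libraries where they do the work, as an engineer would, in place of code of your own. Each camera call takes 0.05 s, during which the arm holds its last target. There are 200 camera calls.

## Working session

There is one attempt and no reset: what is moved stays moved. The work goes in short steps, Python scripts to look and compute and a shell command to move; the robot and the scene stay as the last step left them, time stands still between calls to the robot, and variables do not carry over. Pictures are saved under pics/ and viewed, at most 14 in all, crops included, and the job is handed in when it is done.

```bash
mkdir -p pics; cat > h.py <<'E'
import numpy as np, cv2
from plant import bot, snapshot, job
def cap(n,f):
    s=snapshot(n); cv2.imwrite('pics/'+f,cv2.cvtColor(s['frame'],cv2.COLOR_RGB2BGR)); np.savez('pics/'+f+'.npz',**s); return s
def load(f): return np.load('pics/'+f+'.npz')
def ray(s,u,v):
    d=np.linalg.inv(s['intrinsics'])@[u,v,1]; return s['rotation']@(d*[1,-1,-1])
def onz(s,u,v,z):
    d=ray(s,u,v); o=s['origin']; return o+d*(z-o[2])/d[2]
def proj(s,p):
    c=s['rotation'].T@(np.array(p)-s['origin']); c=c*[1,-1,-1]; q=s['intrinsics']@c; return q[:2]/q[2]
E
python3 - <<'E'
from h import *
for n in('scene','side','wrist'):
    s=cap(n,n+'0.png'); print(n,s.keys(),s['origin'],s['intrinsics'].tolist(),s['rotation'].round(3).tolist())
print(bot.read_state())
E
```

```text
scene dict_keys(['frame', 'intrinsics', 'origin', 'rotation']) [0.19803422 0.64302955 0.72181422] [[380.9329197349721, 0.0, 321.77943917416087], [0.0, 380.9329197349721, 201.24487173544304], [0.0, 0.0, 1.0]] [-0.196, -0.093, 0.395, 0.893]
side dict_keys(['frame', 'intrinsics', 'origin', 'rotation']) [ 0.14965079 -1.45137952  0.71186144] [[491.22555665455815, 0.0, 322.7155660352163], [0.0, 491.22555665455815, 194.1524804453365], [0.0, 0.0, 1.0]] [0.83, 0.543, -0.064, -0.107]
wrist dict_keys(['frame', 'intrinsics', 'origin', 'rotation']) [ 0.21143056 -0.59079878  0.37240185] [[296.9122181904661, 0.0, 316.3153629235428], [0.0, 296.9122181904661, 193.6298392264898], [0.0, 0.0, 1.0]] [0.774, -0.116, 0.093, -0.616]
{'t': 0.15, 'joints': array([-1.36399791e+00,  4.23672345e-01,  1.63048888e+00, -2.15247854e-05,
        1.08857559e+00, -1.89743151e-02]), 'joint_velocities': array([-1.41042264e-04, -1.17239055e-03, -1.38723383e-03, -5.26476155e-05,
        1.93663099e-03,  6.47568803e-04]), 'effort': array([-1.13068068e-04, -5.57770050e+01, -2.82017469e+01, -2.16384512e-05,
        4.71652354e-03,  1.57125828e-05]), 'tcp_pos': array([ 0.13986606, -0.60874217,  0.2387299 ]), 'tcp_rot': array([-5.68666620e-04,  9.93634372e-01,  1.12651706e-01, -6.31366649e-05]), 'contact_force': array([ 0.33439857, -0.40084218, -0.30246456]), 'torque': array([0.00185512, 0.02393477, 0.02194997]), 'grasp_force': 0.0, 'width': 0.0856653359809989}
```

View pics/scene0.png

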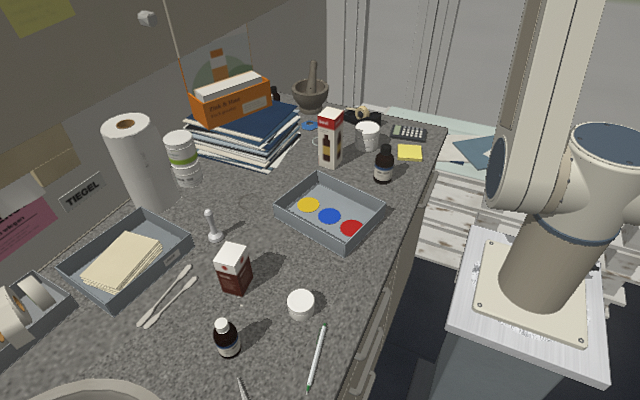

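View pics/side0.png

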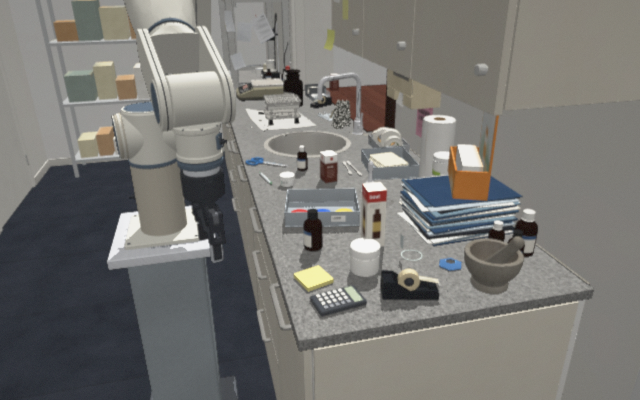

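The scene view shows mats yellow (308,204), blue (330,216) and red (351,228). It also shows the black-capped bottle (384,165), tall carton (330,138), big jar (367,136), small jar (301,304), short carton (233,268) and white-cap bottle (227,338). In the side view the bottle is at (313,230), the jar at (287,179) and the carton at (329,166).

```bash
sed -i 's/^def ray/from scipy.spatial.transform import Rotation as R\ndef Rm(s):\n    q=s["rotation"]; return R.from_quat([q[1],q[2],q[3],q[0]]).as_matrix()\ndef ray/; s/s\[.rotation.\]@(d/Rm(s)@(d/; s/s\[.rotation.\]\.T/Rm(s).T/' h.py
cat >> h.py <<'E'
def blob(s,lo,hi,box):
    x0,y0,x1,y1=box; hsv=cv2.cvtColor(s['frame'][y0:y1,x0:x1].copy(),cv2.COLOR_RGB2HSV)
    m=cv2.inRange(hsv,np.array(lo),np.array(hi)); n,l,st,c=cv2.connectedComponentsWithStats(m)
    i=1+np.argmax(st[1:,4]); return c[i]+[x0,y0],st[i],(l==i)
E
python3 - <<'E'
from h import *
s=load('scene0.png')
for n,lo,hi in(('yel',(20,100,80),(35,255,255)),('blu',(100,120,60),(125,255,255)),('red',(170,120,60),(180,255,255))):
    c,st,_=blob(s,lo,hi,(270,170,390,250)); print(n,c,st,onz(s,*c,.005).round(4))
c,st,_=blob(s,(0,0,170),(180,40,255),(280,280,325,325)); print('jar',c,st,onz(s,*c,.03).round(4))
for n,u,v,z in(('bottlecap',385,149,.12),('carton top',233,252,.11),('wcap',222,325,.1),('bigjar',367,127,.075),('tall',331,114,.178)): print(n,onz(s,u,v,z).round(3))
b=s['frame']; t=np.hstack([cv2.resize(b[y:y+60,x:x+60],(380,380),interpolation=cv2.INTER_CUBIC) for x,y in((205,235),(355,135))])
cv2.imwrite('pics/c1.png',t[...,::-1])
E
```

```text
yel [307.64150943 204.19622642] [ 27  27  22  15 265] [ 0.5724 -0.0432  0.005 ]
blu [328.8041958  215.63986014] [ 48  38  23  16 286] [ 0.5    -0.0261  0.005 ]
red [340. 227.] [70 57  1  1  1] [0.456  0.0005 0.005 ]
jar [299.56057866 301.13200723] [  7   9  27  29 553] [0.4397 0.2567 0.03  ]
bottlecap [ 0.419 -0.223  0.12 ]
carton top [0.594 0.254 0.11 ]
wcap [0.519 0.398 0.1  ]
bigjar [ 0.527 -0.383  0.075]
tall [ 0.592 -0.244  0.178]
```

View pics/c1.png

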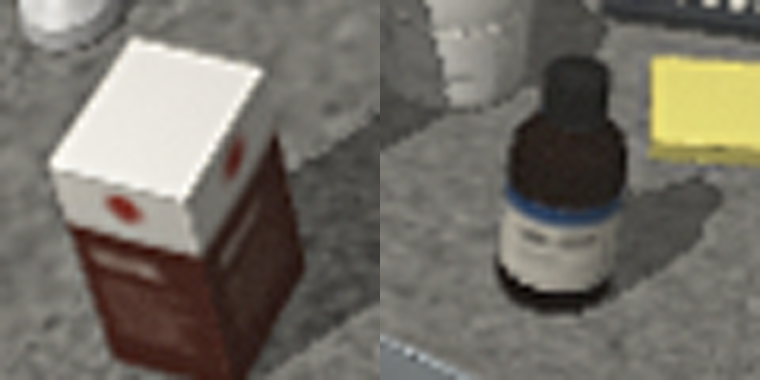

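View pics/wrist0.png

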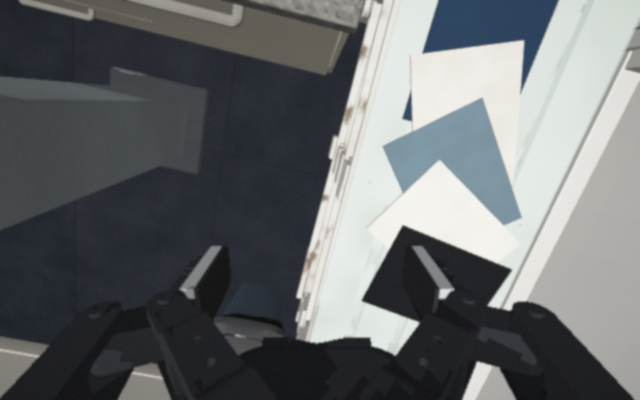

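The first crop shows the carton's white top with corners at crop pixels (135,38), (263,72), (185,205) and (52,163). The bottle's cap top is near (386,146) in the full frame. The wrist view shows only floor and cart, so I'm moving the arm above the bottle.

```bash
python3 -m handwheel '{"grip":[85,85,85,85,85,85,85,85,85,85,85,85],"travel":[[20,38,20],[41,77,61],[62,115,61],[82,154,61],[103,192,61],[124,231,61],[144,269,61],[165,308,61],[185,346,61],[205,385,61],[210,394,61],[210,394,61]],"rot":[[0,0,-3],[0,0,-6],[0,0,-9],[0,0,-12],[0,0,-15],[0,0,-18],[0,0,-21],[0,0,-24],[0,0,-26.2],[0,0,-26.2],[0,0,-26.2],[0,0,-26.2]]}'
python3 - <<'E'
from h import *
s=load('scene0.png')
C=np.array([[135,38],[263,72],[185,205],[52,163]])/6.333+[205,235]
P=np.array([onz(s,*c,.11) for c in C]); print('carton',P.mean(0).round(4)); print([(np.linalg.norm(P[(i+1)%4]-P[i]).round(4),np.degrees(np.arctan2(*(P[(i+1)%4]-P[i])[1::-1])).round(1)) for i in range(4)])
print('cap',onz(s,386,146,.12).round(4))
st=bot.read_state(); print(st['t'],st['tcp_pos'].round(4),st['tcp_rot'].round(4),st['joints'].round(2))
cap('wrist','w1.png')
E
```

```text
t: 1.35
tcp_pos: [0.3504, -0.214, 0.3003]
tcp_rot: [0.0, 0.994, -0.114, 0.0]
contact_force: [0.7, 0.0, -0.5]
width: 0.0849
grasp_force: 0.0
carton [0.5966 0.2601 0.11  ]
[(np.float64(0.0485), np.float64(-173.8)), (np.float64(0.0581), np.float64(98.4)), (np.float64(0.0493), np.float64(4.4)), (np.float64(0.0565), np.float64(-82.3))]
cap [ 0.4206 -0.2382  0.12  ]
1.35 [ 0.3504 -0.214   0.3003] [ 1.000e-04  9.935e-01 -1.138e-01  0.000e+00] [-0.58  0.02  2.01 -0.    1.12  1.22]
```

View pics/w1.png

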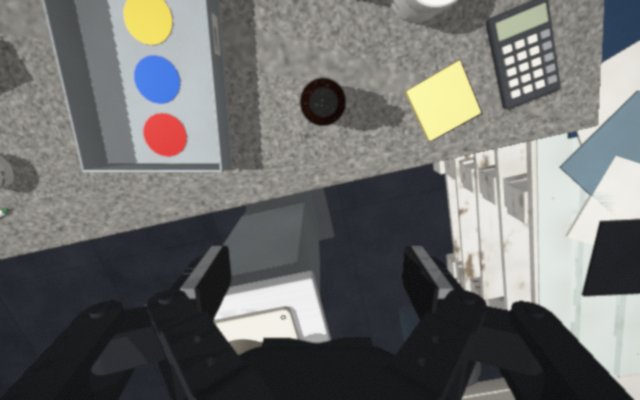

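The wrist view shows the bottle from above at (323,101), and the mats at (148,20), (157,79) and (165,134).

```bash
python3 - <<'E'
from h import *
s=load('w1.png')
for n,lo,hi in(('yel',(20,100,80),(35,255,255)),('blu',(100,120,60),(125,255,255)),('red',(170,120,60),(180,255,255)),('red',(0,120,60),(6,255,255))):
    c,st,_=blob(s,lo,hi,(100,0,210,170)); print(n,c,st,onz(s,*c,.005).round(4))
g=cv2.cvtColor(s['frame'],cv2.COLOR_RGB2GRAY)[70:135,295:355]
_,m=cv2.threshold(g,45,255,1); k=cv2.findContours(m,0,1)[0]; k=max(k,key=cv2.contourArea); print((np.array(cv2.minEnclosingCircle(k)[0])+[295,70]),cv2.minEnclosingCircle(k)[1])
c=np.array(cv2.minEnclosingCircle(k)[0])+[295,70]
print('outline@.08',onz(s,*c,.08).round(4),'cap',onz(s,322,99,.12).round(4))
t=cv2.resize(s['frame'][65:140,280:380],(800,600),interpolation=cv2.INTER_CUBIC); cv2.imwrite('pics/c2.png',t[...,::-1])
E
```

```text
yel [147.98206278  19.99663677] [  24    0   48   45 1784] [ 0.569  -0.0423  0.005 ]
blu [156.64975845  78.99879227] [  35   56   45   47 1656] [ 0.5002 -0.0262  0.005 ]Traceback (most recent call last):
  File "<stdin>", line 4, in <module>
  File "h.py", line 18, in blob
    i=1+np.argmax(st[1:,4]); return c[i]+[x0,y0],st[i],(l==i)
        ~~~~~~~~~^^^^^^^^^^
    return _wrapfunc(a, 'argmax', axis=axis, out=out, **kwds)
    return bound(*args, **kwds)
ValueError: attempt to get argmax of an empty sequence
```

```bash
python3 - <<'E'
from h import *
s=load('w1.png')
c,st,_=blob(s,(0,120,60),(6,255,255),(100,0,210,170)); print('red',c,st,onz(s,*c,.005).round(4))
g=cv2.cvtColor(s['frame'],cv2.COLOR_RGB2GRAY)[70:135,295:355]
_,m=cv2.threshold(g,45,255,1); k=max(cv2.findContours(m,0,1)[0],key=cv2.contourArea)
c,r=cv2.minEnclosingCircle(k); c=np.array(c)+[295,70]; print(c,r)
print('outline@.08',onz(s,*c,.075).round(4))
t=cv2.resize(s['frame'][65:140,280:380],(800,600),interpolation=cv2.INTER_CUBIC); cv2.imwrite('pics/c2.png',t[...,::-1])
E
```

```text
red [164.63668808 134.40899358] [  44  114   42   42 1401] [ 0.4283 -0.0093  0.005 ]
[322.63333321 101.5       ] 22.97220802307129
outline@.08 [ 0.4213 -0.237   0.075 ]
```

View pics/c2.png

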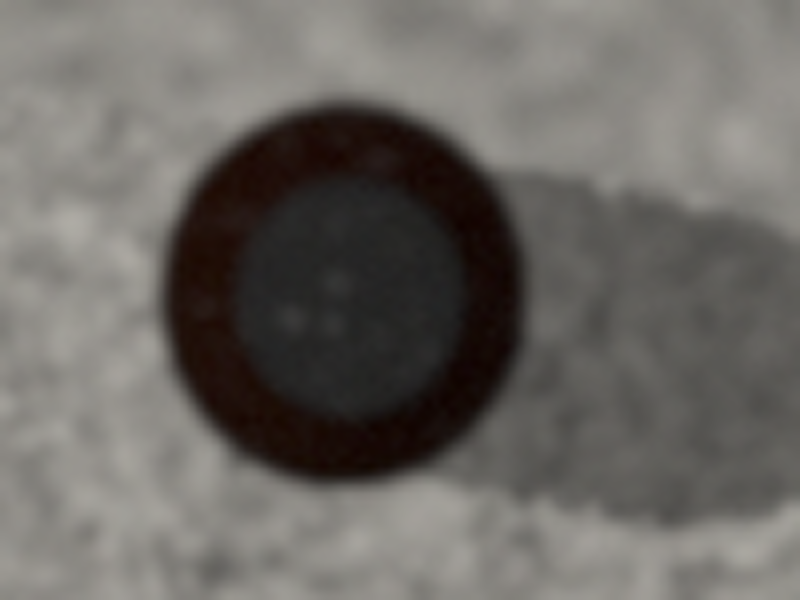

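Bottle at (0.421, -0.2375). The cap top and body outline in the crop are concentric, so both views agree. Moving above it and descending.

```bash
python3 -m handwheel '{"grip":[85,85,85,85,85,85,85,85,85,85,85,85],"travel":[[40,-13,-25],[70.6,-23.5,-50],[70.6,-23.5,-90],[70.6,-23.5,-120],[70.6,-23.5,-145],[70.6,-23.5,-165],[70.6,-23.5,-185],[70.6,-23.5,-205],[70.6,-23.5,-220],[70.6,-23.5,-233],[70.6,-23.5,-241],[70.6,-23.5,-241]],"rot":[[0,0,0],[0,0,0],[0,0,0],[0,0,0],[0,0,0],[0,0,0],[0,0,0],[0,0,0],[0,0,0],[0,0,0],[0,0,0],[0,0,0]]}'
python3 -m handwheel '{"grip":[0,0,0,0,0,0,0,0],"travel":[[0,0,0],[0,0,0],[0,0,0],[0,0,0],[0,0,0],[0,0,0],[0,0,0],[0,0,0]],"rot":[[0,0,0],[0,0,0],[0,0,0],[0,0,0],[0,0,0],[0,0,0],[0,0,0],[0,0,0]]}'
```

```text
t: 2.6
tcp_pos: [0.4198, -0.239, 0.0584]
tcp_rot: [-0.0, 0.993, -0.116, -0.001]
contact_force: [-0.4, 0.4, -0.2]
width: 0.0848
grasp_force: 0.0
t: 3.4
tcp_pos: [0.4212, -0.2389, 0.0603]
tcp_rot: [0.0, 0.993, -0.115, 0.001]
contact_force: [-0.9, 1.6, 6.8]
width: 0.0522
grasp_force: 61.8
```

Gripped at 52 mm opening with 62 N. Lifting.

```bash
python3 -m handwheel '{"grip":[0,0,0,0,0,0,0,0,0,0],"travel":[[0,0,5],[0,0,15],[0,0,30],[0,0,50],[0,0,70],[0,0,88],[0,0,100],[0,0,105],[0,0,105],[0,0,105]],"rot":[[0,0,0],[0,0,0],[0,0,0],[0,0,0],[0,0,0],[0,0,0],[0,0,0],[0,0,0],[0,0,0],[0,0,0]]}'
python3 -m handwheel '{"grip":[0,0,0,0,0,0,0,0,0,0,0,0],"travel":[[4,10,0],[11,30,0],[20,54,0],[30,80,0],[40,107,0],[50,134,0],[60,160,0],[68,183,0],[75,200,0],[78,208,0],[79,211.5,0],[79,211.5,0]],"rot":[[0,0,0],[0,0,0],[0,0,0],[0,0,0],[0,0,0],[0,0,0],[0,0,0],[0,0,0],[0,0,0],[0,0,0],[0,0,0],[0,0,0]]}'
python3 - <<'E'
from h import *
for n in('side','scene'): s=cap(n,n+'2.png')
a=load('side2.png'); p=proj(a,(.5,-.026,.1)).astype(int); print(p)
b=load('scene2.png'); q=proj(b,(.5,-.026,.1)).astype(int); print(q)
f=lambda im,p:cv2.resize(im[max(0,p[1]-70):p[1]+70,p[0]-45:p[0]+45],(390,600))
cv2.imwrite('pics/c3.png',np.hstack([f(a['frame'],p),f(b['frame'],q)])[...,::-1])
E
```

```text
t: 4.4
tcp_pos: [0.4202, -0.2384, 0.1638]
tcp_rot: [-0.0, 0.993, -0.115, -0.0]
contact_force: [0.7, -0.5, -2.9]
width: 0.0528
grasp_force: 63.2
t: 5.6
tcp_pos: [0.4992, -0.0269, 0.1639]
tcp_rot: [0.0, 0.993, -0.115, -0.0]
contact_force: [-0.3, -0.5, -2.9]
width: 0.0524
grasp_force: 63.3
[321 184]
[328 188]
```

View pics/c3.png

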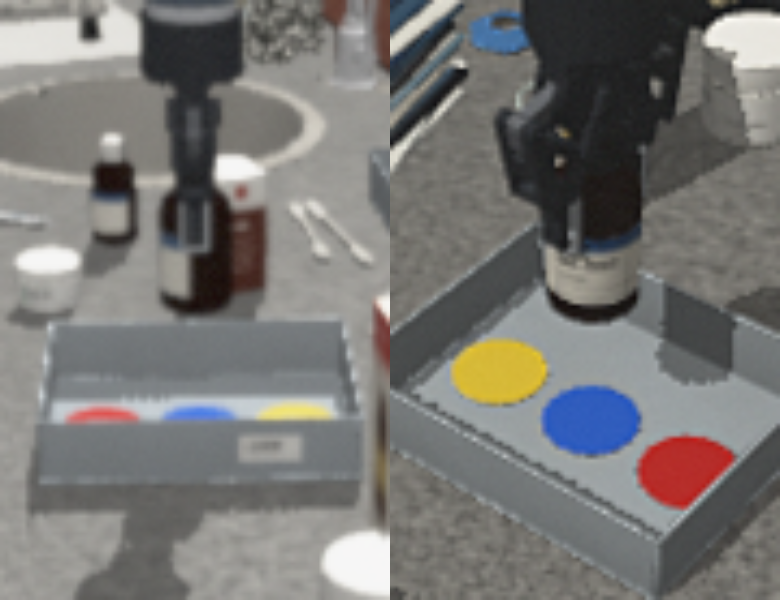

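Bottle hangs upright, its body at column 321 in the side view and 329.5 in the scene view, above the blue mat. Lowering.

```bash
python3 -m handwheel '{"grip":[0,0,0,0,0,0,0,0,0,0,0,0],"travel":[[0,0,-8],[0,0,-20],[0,0,-35],[0,0,-50],[0,0,-65],[0,0,-78],[0,0,-86],[0,0,-91],[0,0,-94],[0,0,-95.5],[0,0,-97],[0,0,-97]],"rot":[[0,0,0],[0,0,0],[0,0,0],[0,0,0],[0,0,0],[0,0,0],[0,0,0],[0,0,0],[0,0,0],[0,0,0],[0,0,0],[0,0,0]]}'
python3 -m handwheel '{"grip":[0,0,0,0],"travel":[[0,0,-0.5],[0,0,-1],[0,0,-1.5],[0,0,-1.5]],"rot":[[0,0,0],[0,0,0],[0,0,0],[0,0,0]]}'
```

```text
t: 6.9
tcp_pos: [0.4997, -0.0271, 0.0675]
tcp_rot: [-0.0, 0.993, -0.115, 0.0]
contact_force: [-0.2, -0.3, -2.6]
width: 0.0523
grasp_force: 63.3
t: 7.3
tcp_pos: [0.4995, -0.0271, 0.0658]
tcp_rot: [0.0, 0.993, -0.115, 0.0]
contact_force: [1.0, 0.6, -2.5]
width: 0.0525
grasp_force: 63.3
```

```bash
python3 -m handwheel '{"grip":[0,0,0,0],"travel":[[0,0,-0.5],[0,0,-1],[0,0,-1.5],[0,0,-1.5]],"rot":[[0,0,0],[0,0,0],[0,0,0],[0,0,0]]}'
python3 -m handwheel '{"grip":[0,0],"travel":[[0,0,-0.5],[0,0,-0.5]],"rot":[[0,0,0],[0,0,0]]}'
```

```text
t: 7.7
tcp_pos: [0.4999, -0.0271, 0.0654]
tcp_rot: [-0.0, 0.993, -0.115, 0.0]
contact_force: [-2.8, 1.0, 11.6]
width: 0.0525
grasp_force: 65.2
t: 7.9
tcp_pos: [0.5001, -0.0271, 0.0654]
tcp_rot: [-0.0, 0.993, -0.115, 0.001]
contact_force: [-5.1, 0.7, 17.5]
width: 0.0525
grasp_force: 65.8
```

Contact made. Easing off, opening, and going up.

```bash
python3 -m handwheel '{"grip":[0,56,60,66,72,78,78,78,78,78,78,78],"travel":[[0,0,0.6],[0,0,0.8],[0,0,1],[0,0,1],[0,0,1],[0,0,3],[0,0,10],[0,0,25],[0,0,45],[0,0,75],[0,0,115],[0,0,155]],"rot":[[0,0,0],[0,0,0],[0,0,0],[0,0,0],[0,0,0],[0,0,0],[0,0,0],[0,0,0],[0,0,0],[0,0,0],[0,0,0],[0,0,0]]}'
python3 - <<'E'
from h import *
a=cap('side','side3.png'); b=cap('scene','scene3.png'); w=cap('wrist','w3.png')
print(bot.read_state()['tcp_pos'])
f=lambda im,p:cv2.resize(im[p[1]-70:p[1]+70,p[0]-45:p[0]+45],(390,600))
cv2.imwrite('pics/c4.png',np.hstack([f(a['frame'],(321,200)),f(b['frame'],(328,200))])[...,::-1])
for n,x in(('side',a),('scene',b)): print(n,proj(x,(.5,-.026,.125)),proj(x,(.5,-.026,.005)))
E
```

```text
t: 9.1
tcp_pos: [0.499, -0.0271, 0.2205]
tcp_rot: [0.0, 0.993, -0.115, -0.0]
contact_force: [0.1, -0.2, 0.1]
width: 0.0781
grasp_force: 0.0
[ 0.50134291 -0.02725849  0.22197658]
side [321.00119238 177.77113831] [321.42466184 211.40505881]
scene [328.81303463 181.00320512] [328.79762544 215.6526054 ]
```

View pics/c4.png

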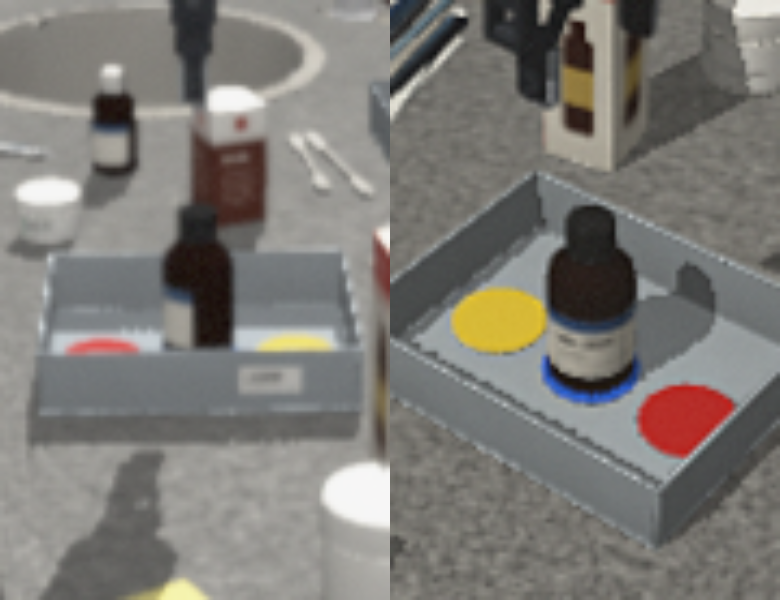

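The bottle stands centred on blue, cap at (322,178) in the side view and (330,181) in the scene view, within about 2 mm of prediction. Next, the jar: a look from close by.

```bash
python3 -m handwheel '{"grip":[85,85,85,85,85,85,85,85,85,85,85],"travel":[[-10,20,30],[-25,55,60],[-42,95,60],[-60,135,60],[-78,175,60],[-95,212,60],[-110,245,60],[-122,270,60],[-130,285,60],[-130,291,60],[-130,291,60]],"rot":[[0,0,3],[0,0,6],[0,0,10],[0,0,14],[0,0,18],[0,0,22],[0,0,26],[0,0,28],[0,0,30],[0,0,30],[0,0,30]]}'
python3 - <<'E'
from h import *
w=cap('wrist','w4.png'); print(bot.read_state()['tcp_pos'],bot.read_state()['joints'].round(2),proj(w,(.44,.257,.04)),proj(w,(.597,.26,.11)))
E
```

```text
t: 10.35
tcp_pos: [0.3693, 0.264, 0.2781]
tcp_rot: [0.0, 0.989, 0.146, -0.001]
contact_force: [0.5, -0.6, 0.2]
width: 0.085
grasp_force: 0.0
[0.36952008 0.26353026 0.27820366] [ 0.59  0.12  1.95 -0.    1.07  1.87] [340.15690645 109.38129429] [402.13569826 -77.98945196]
```

View pics/w4.png

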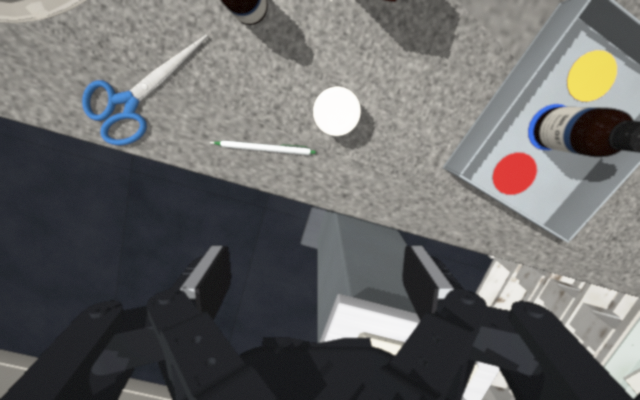

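The jar lid is at (337,111). The pen ends at (313,152), clear of where the fingers will come down.

```bash
python3 - <<'E'
from h import *
w=load('w4.png'); c,st,m=blob(w,(0,0,185),(180,40,255),(300,75,380,145)); print(c,st)
k=max(cv2.findContours(m.astype(np.uint8),0,1)[0],key=cv2.contourArea); e=cv2.minEnclosingCircle(k); print(e)
print(onz(w,*(np.array(e[0])+[300,75]),.038).round(4), onz(w,*c,.04).round(4))
E
```

```text
[336.1512118  110.52370917] [  13   11   48   50 1898]
((36.79999923706055, 35.79999923706055), 25.185014724731445)
[0.4373 0.2602 0.038 ] [0.4373 0.2612 0.04  ]
```

```bash
python3 -m handwheel '{"grip":[85,85,85,85,85,85,85,85,85,85,85,85],"travel":[[40,-3,-30],[68,-5.5,-70],[68,-5.5,-110],[68,-5.5,-145],[68,-5.5,-175],[68,-5.5,-195],[68,-5.5,-215],[68,-5.5,-230],[68,-5.5,-243],[68,-5.5,-252],[68,-5.5,-258.5],[68,-5.5,-258.5]],"rot":[[0,0,0],[0,0,0],[0,0,0],[0,0,0],[0,0,0],[0,0,0],[0,0,0],[0,0,0],[0,0,0],[0,0,0],[0,0,0],[0,0,0]]}'
python3 -m handwheel '{"grip":[0,0,0,0,0,0,0],"travel":[[0,0,0],[0,0,0],[0,0,0],[0,0,0],[0,0,0],[0,0,0],[0,0,0]],"rot":[[0,0,0],[0,0,0],[0,0,0],[0,0,0],[0,0,0],[0,0,0],[0,0,0]]}'
python3 -m handwheel '{"grip":[0,0,0,0,0,0,0,0,0,0],"travel":[[0,0,5],[0,0,15],[0,0,30],[0,0,50],[0,0,70],[0,0,85],[0,0,95],[0,0,100],[0,0,100],[0,0,100]],"rot":[[0,0,0],[0,0,0],[0,0,0],[0,0,0],[0,0,0],[0,0,0],[0,0,0],[0,0,0],[0,0,0],[0,0,0]]}'
```

```text
t: 11.6
tcp_pos: [0.4374, 0.258, 0.0198]
tcp_rot: [0.0, 0.989, 0.145, -0.0]
contact_force: [-0.8, -0.7, 0.4]
width: 0.0849
grasp_force: 0.0
t: 12.3
tcp_pos: [0.438, 0.2587, 0.0214]
tcp_rot: [-0.0, 0.989, 0.146, 0.001]
contact_force: [-0.8, -1.2, 5.8]
width: 0.0564
grasp_force: 62.3
t: 13.3
tcp_pos: [0.4372, 0.2582, 0.12]
tcp_rot: [0.0, 0.989, 0.146, -0.0]
contact_force: [-0.5, 0.7, -2.6]
width: 0.0565
grasp_force: 63.9
```

Jar held. Carrying it to the red mat.

```bash
python3 -m handwheel '{"grip":[0,0,0,0,0,0,0,0,0,0,0,0],"travel":[[0,-10,0],[-1,-32,0],[-3,-60,0],[-4,-92,0],[-5,-125,0],[-6,-158,0],[-7,-190,0],[-8,-220,0],[-9,-245,0],[-10,-260,0],[-10,-267,0],[-10,-268.5,0]],"rot":[[0,0,-3],[0,0,-6],[0,0,-9],[0,0,-12],[0,0,-15],[0,0,-18],[0,0,-22],[0,0,-25],[0,0,-28],[0,0,-30],[0,0,-30],[0,0,-30]]}'
python3 - <<'E'
from h import *
a=cap('side','side5.png'); b=cap('scene','scene5.png')
f=lambda im,p:cv2.resize(im[p[1]-60:p[1]+80,p[0]-45:p[0]+45],(390,600))
p=proj(a,(.428,-.009,.1)).astype(int); q=proj(b,(.428,-.009,.1)).astype(int); print(p,q)
for x in(a,b): print([proj(x,(.428,-.009,z)).round(1) for z in(.1,.12,.14)])
cv2.imwrite('pics/c5.png',np.hstack([f(a['frame'],p),f(b['frame'],q)])[...,::-1])
E
```

```text
t: 14.5
tcp_pos: [0.4273, -0.0106, 0.1199]
tcp_rot: [0.0, 0.993, -0.116, -0.0]
contact_force: [0.4, -0.1, -1.0]
width: 0.0565
grasp_force: 63.9
[298 185] [352 200]
[array([298.2, 185.3]), array([298. , 179.6]), array([297.8, 173.8])]
[array([352.9, 200.7]), array([353.3, 194.5]), array([353.6, 188.1])]
```

View pics/c5.png

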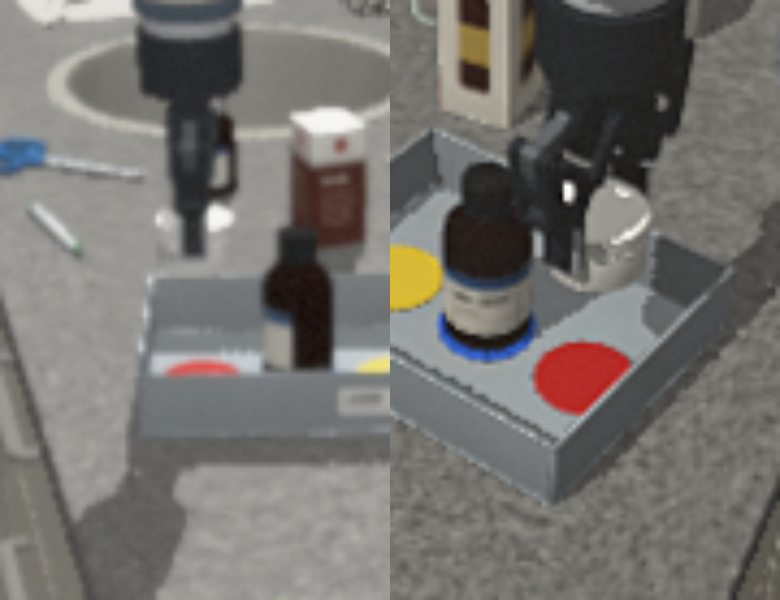

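The jar hangs level above red, at column 298 in the side view (298 predicted). Lowering.

```bash
python3 -m handwheel '{"grip":[0,0,0,0,0,0,0,0,0,0,0,0],"travel":[[0,0,-8],[0,0,-20],[0,0,-35],[0,0,-50],[0,0,-64],[0,0,-75],[0,0,-83],[0,0,-88],[0,0,-90],[0,0,-91.5],[0,0,-92.5],[0,0,-92.5]],"rot":[[0,0,0],[0,0,0],[0,0,0],[0,0,0],[0,0,0],[0,0,0],[0,0,0],[0,0,0],[0,0,0],[0,0,0],[0,0,0],[0,0,0]]}'
python3 -m handwheel '{"grip":[0,0,0,0],"travel":[[0,0,-0.5],[0,0,-1],[0,0,-1.5],[0,0,-1.5]],"rot":[[0,0,0],[0,0,0],[0,0,0],[0,0,0]]}'
python3 -m handwheel '{"grip":[0,0],"travel":[[0,0,-0.5],[0,0,-0.5]],"rot":[[0,0,0],[0,0,0]]}'
```

```text
t: 15.8
tcp_pos: [0.4278, -0.0102, 0.028]
tcp_rot: [-0.0, 0.993, -0.116, 0.0]
contact_force: [-0.2, -0.1, -0.7]
width: 0.0563
grasp_force: 63.9
t: 16.2
tcp_pos: [0.4277, -0.0101, 0.0265]
tcp_rot: [-0.0, 0.993, -0.115, 0.0]
contact_force: [-0.0, 0.2, 1.6]
width: 0.0563
grasp_force: 64.4
t: 16.4
tcp_pos: [0.4276, -0.0101, 0.0264]
tcp_rot: [0.0, 0.993, -0.115, 0.0]
contact_force: [-2.3, 0.5, 11.4]
width: 0.0561
grasp_force: 65.3
```

```bash
python3 -m handwheel '{"grip":[0,60,64,70,76,78,78,78,78,78,78,78],"travel":[[0,0,0.4],[0,0,0.6],[0,0,0.8],[0,0,1],[0,0,1],[0,0,3],[0,0,10],[0,0,25],[0,0,50],[0,0,90],[0,0,140],[0,0,185]],"rot":[[0,0,0],[0,0,0],[0,0,0],[0,0,0],[0,0,0],[0,0,0],[0,0,0],[0,0,0],[0,0,0],[0,0,0],[0,0,0],[0,0,0]]}'
python3 - <<'E'
from h import *
a=cap('side','side6.png'); b=cap('scene','scene6.png')
for x in(a,b): print([proj(x,(.428,-.009,z)).round(1) for z in(.005,.045)])
f=lambda im,p:cv2.resize(im[p[1]-60:p[1]+80,p[0]-45:p[0]+45],(390,600))
cv2.imwrite('pics/c6.png',np.hstack([f(a['frame'],(310,200)),f(b['frame'],(345,205))])[...,::-1])
E
```

```text
t: 17.6
tcp_pos: [0.4271, -0.0101, 0.2133]
tcp_rot: [-0.0, 0.993, -0.115, 0.0]
contact_force: [1.2, 0.7, -0.2]
width: 0.0781
grasp_force: 0.0
[array([299.1, 211.8]), array([298.7, 200.8])]
[array([351.3, 227.8]), array([352. , 216.8])]
```

View pics/c6.png

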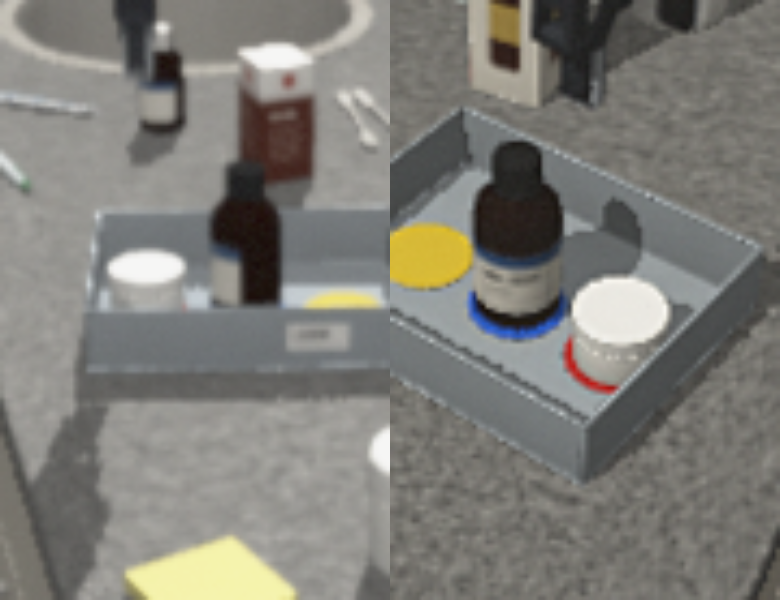

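The jar stands centred on red, lid at (353,218) in the scene view and (299,202) in the side view, with red showing around it. On to the carton.

```bash
python3 -m handwheel '{"grip":[85,85,85,85,85,85,85,85,85,85,85],"travel":[[6,18,30],[18,50,60],[32,90,90],[46,130,110],[60,170,110],[72,205,110],[82,235,110],[89,255,110],[92,264,110],[92,264,110],[92,264,110]],"rot":[[0,0,2],[0,0,5],[0,0,8],[0,0,11],[0,0,14],[0,0,17],[0,0,19.8],[0,0,19.8],[0,0,19.8],[0,0,19.8],[0,0,19.8]]}'
python3 - <<'E'
from h import *
w=cap('wrist','w7.png'); st=bot.read_state(); print(st['tcp_pos'],st['joints'].round(2),proj(w,(.597,.26,.11)))
c,s,m=blob(w,(0,0,170),(180,45,255),(220,0,420,240)); print(c,s)
k=max(cv2.findContours(m.astype(np.uint8),0,1)[0],key=cv2.contourArea); B=cv2.boxPoints(cv2.minAreaRect(k))+[220,0]; print(B)
P=np.array([onz(w,*b,.11) for b in B]); print(P.mean(0).round(4),[(np.linalg.norm(P[(i+1)%4]-P[i]).round(4),np.degrees(np.arctan2(*(P[(i+1)%4]-P[i])[1::-1])).round(1)) for i in range(4)])
E
```

```text
t: 18.8
tcp_pos: [0.519, 0.253, 0.3204]
tcp_rot: [0.0, 0.998, 0.057, -0.001]
contact_force: [-0.1, -0.4, -0.4]
width: 0.0853
grasp_force: 0.0
[0.51909726 0.25281377 0.32065097] [ 0.43  0.27  1.66 -0.    1.22  1.89] [319.30463987  97.81427307]
[318.03400309  95.0622102 ] [  71   71   55   50 2588]
[[291.  71.]
 [345.  71.]
 [345. 120.]
 [291. 120.]]
[0.5987 0.2616 0.11  ] [(np.float64(0.0581), np.float64(-83.5)), (np.float64(0.0513), np.float64(-171.8)), (np.float64(0.0608), np.float64(96.5)), (np.float64(0.0513), np.float64(5.1))]
```

View pics/w7.png

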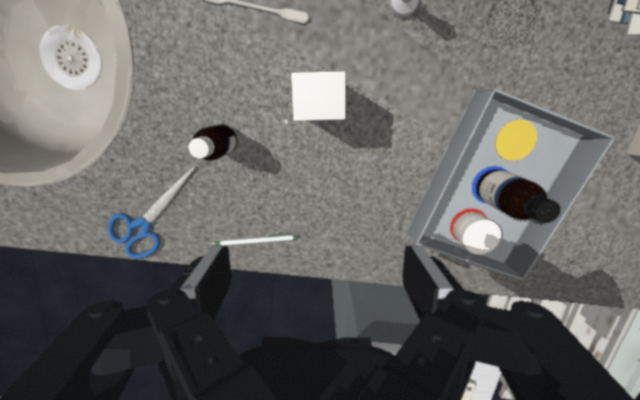

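The carton's white top is at (318,95), square with the gripper, centred at (0.598, 0.261). Descending to grip.

```bash
python3 -m handwheel '{"grip":[85,85,85,85,85,85,85,85,85,85,85,85],"travel":[[40,3,-20],[78,6,-50],[78,6,-90],[78,6,-125],[78,6,-155],[78,6,-178],[78,6,-200],[78,6,-220],[78,6,-235],[78,6,-247],[78,6,-253.5],[78,6,-253.5]],"rot":[[0,0,0],[0,0,0],[0,0,0],[0,0,0],[0,0,0],[0,0,0],[0,0,0],[0,0,0],[0,0,0],[0,0,0],[0,0,0],[0,0,0]]}'
python3 -m handwheel '{"grip":[0,0,0,0,0,0,0],"travel":[[0,0,0],[0,0,0],[0,0,0],[0,0,0],[0,0,0],[0,0,0],[0,0,0]],"rot":[[0,0,0],[0,0,0],[0,0,0],[0,0,0],[0,0,0],[0,0,0],[0,0,0]]}'
python3 -m handwheel '{"grip":[0,0,0,0,0,0,0,0,0,0,0],"travel":[[0,0,5],[0,0,15],[0,0,30],[0,0,50],[0,0,75],[0,0,100],[0,0,125],[0,0,143],[0,0,150],[0,0,150],[0,0,150]],"rot":[[0,0,0],[0,0,0],[0,0,0],[0,0,0],[0,0,0],[0,0,0],[0,0,0],[0,0,0],[0,0,0],[0,0,0],[0,0,0]]}'
```

```text
t: 20.05
tcp_pos: [0.5973, 0.2595, 0.0668]
tcp_rot: [0.0, 0.998, 0.057, -0.0]
contact_force: [0.0, 0.2, 0.0]
width: 0.0852
grasp_force: 0.0
t: 20.75
tcp_pos: [0.5984, 0.2602, 0.0685]
tcp_rot: [-0.0, 0.998, 0.057, 0.001]
contact_force: [0.1, -0.7, 5.6]
width: 0.0591
grasp_force: 64.6
t: 21.85
tcp_pos: [0.597, 0.2597, 0.2168]
tcp_rot: [0.0, 0.998, 0.057, -0.0]
contact_force: [-0.0, 0.7, -0.8]
width: 0.0592
grasp_force: 64.2
```

```bash
python3 -m handwheel '{"grip":[0,0,0,0,0,0,0,0,0,0,0,0],"travel":[[-1,-10,0],[-3,-35,0],[-6,-68,0],[-9,-105,0],[-12,-142,0],[-15,-180,0],[-19,-217,0],[-22,-250,0],[-24,-278,0],[-25,-295,0],[-26,-303,0],[-26,-304,0]],"rot":[[0,0,-2],[0,0,-4],[0,0,-6],[0,0,-8],[0,0,-10],[0,0,-12],[0,0,-14],[0,0,-16],[0,0,-18],[0,0,-19.8],[0,0,-19.8],[0,0,-19.8]]}'
python3 -m handwheel '{"grip":[0,0,0,0],"travel":[[0,0,-12],[0,0,-35],[0,0,-60],[0,0,-70]],"rot":[[0,0,0],[0,0,0],[0,0,0],[0,0,0]]}'
python3 - <<'E'
from h import *
a=cap('side','side8.png'); b=cap('scene','scene8.png')
for x in(a,b): print([proj(x,(.572,-.043,z)).round(1) for z in(.005,.08,.19)])
f=lambda im,p:cv2.resize(im[p[1]-60:p[1]+80,p[0]-45:p[0]+45],(390,600))
cv2.imwrite('pics/c8.png',np.hstack([f(a['frame'],(335,190)),f(b['frame'],(320,195))])[...,::-1])
E
```

```text
t: 23.05
tcp_pos: [0.5712, -0.0446, 0.2169]
tcp_rot: [-0.0, 0.993, -0.116, -0.0]
contact_force: [1.1, 0.9, -0.7]
width: 0.0595
grasp_force: 64.4
t: 23.45
tcp_pos: [0.5699, -0.0427, 0.1444]
tcp_rot: [-0.0, 0.993, -0.115, -0.002]
contact_force: [-0.3, -0.0, -1.5]
width: 0.0591
grasp_force: 64.4
[array([343.7, 211. ]), array([343.9, 190.3]), array([344.1, 158.3])]
[array([307.7, 204.3]), array([306.7, 183.5]), array([304.9, 148.8])]
```

View pics/c8.png

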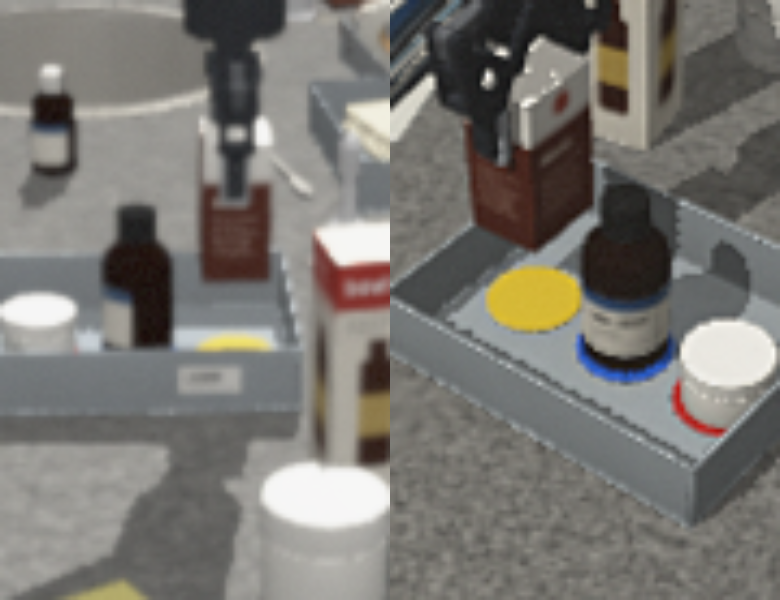

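Carton is upright above yellow, with both at column 234 of the side crop, and the other two undisturbed. Lowering.

```bash
python3 -m handwheel '{"grip":[0,0,0,0,0,0,0,0,0,0,0,0],"travel":[[0,0,-6],[0,0,-15],[0,0,-26],[0,0,-38],[0,0,-50],[0,0,-59],[0,0,-65],[0,0,-69],[0,0,-71],[0,0,-72],[0,0,-72.5],[0,0,-72.5]],"rot":[[0,0,0],[0,0,0],[0,0,0],[0,0,0],[0,0,0],[0,0,0],[0,0,0],[0,0,0],[0,0,0],[0,0,0],[0,0,0],[0,0,0]]}'
python3 -m handwheel '{"grip":[0,0,0,0],"travel":[[0,0,-0.5],[0,0,-1],[0,0,-1.5],[0,0,-1.5]],"rot":[[0,0,0],[0,0,0],[0,0,0],[0,0,0]]}'
python3 -m handwheel '{"grip":[0,0],"travel":[[0,0,-0.5],[0,0,-0.5]],"rot":[[0,0,0],[0,0,0]]}'
```

```text
t: 24.75
tcp_pos: [0.5718, -0.0441, 0.0751]
tcp_rot: [-0.0, 0.993, -0.115, 0.0]
contact_force: [-0.1, 0.2, -0.5]
width: 0.0592
grasp_force: 64.3
t: 25.15
tcp_pos: [0.5717, -0.0441, 0.0736]
tcp_rot: [-0.0, 0.993, -0.115, 0.0]
contact_force: [-1.1, -0.0, 2.1]
width: 0.0593
grasp_force: 64.6
t: 25.35
tcp_pos: [0.5717, -0.0442, 0.0735]
tcp_rot: [0.0, 0.993, -0.115, 0.0]
contact_force: [-1.9, -0.9, 7.6]
width: 0.0595
grasp_force: 65.2
```

```bash
python3 -m handwheel '{"grip":[0,62,66,70,76,78,78,78,78,78,78,78],"travel":[[0,0,0.4],[0,0,0.6],[0,0,0.8],[0,0,1],[0,0,1],[0,0,3],[0,0,10],[0,0,25],[0,0,50],[0,0,90],[0,0,140],[0,0,185]],"rot":[[0,0,0],[0,0,0],[0,0,0],[0,0,0],[0,0,0],[0,0,0],[0,0,0],[0,0,0],[0,0,0],[0,0,0],[0,0,0],[0,0,0]]}'
python3 -m handwheel '{"grip":[78,78,78,78,78,78],"travel":[[-20,30,20],[-40,60,30],[-70,90,30],[-90,110,30],[-90,110,30],[-90,110,30]],"rot":[[0,0,0],[0,0,0],[0,0,0],[0,0,0],[0,0,0],[0,0,0]]}'
python3 - <<'E'
from h import *
a=cap('side','side9.png'); b=cap('scene','scene9.png')
for x in(a,b): print([proj(x,(.572,-.043,z)).round(1) for z in(.005,.115)])
f=lambda im,p:cv2.resize(im[p[1]-60:p[1]+80,p[0]-45:p[0]+45],(390,600))
cv2.imwrite('pics/c9.png',np.hstack([f(a['frame'],(335,190)),f(b['frame'],(320,195))])[...,::-1])
E
```

```text
t: 26.55
tcp_pos: [0.5715, -0.0441, 0.2613]
tcp_rot: [-0.0, 0.993, -0.115, 0.001]
contact_force: [0.8, 0.5, 0.2]
width: 0.078
grasp_force: 0.0
t: 27.15
tcp_pos: [0.4817, 0.0662, 0.2891]
tcp_rot: [-0.0, 0.993, -0.115, 0.001]
contact_force: [-0.3, 0.1, 0.3]
width: 0.0782
grasp_force: 0.0
[array([343.7, 211. ]), array([344. , 180.3])]
[array([307.7, 204.3]), array([306.2, 173. ])]
```

View pics/c9.png

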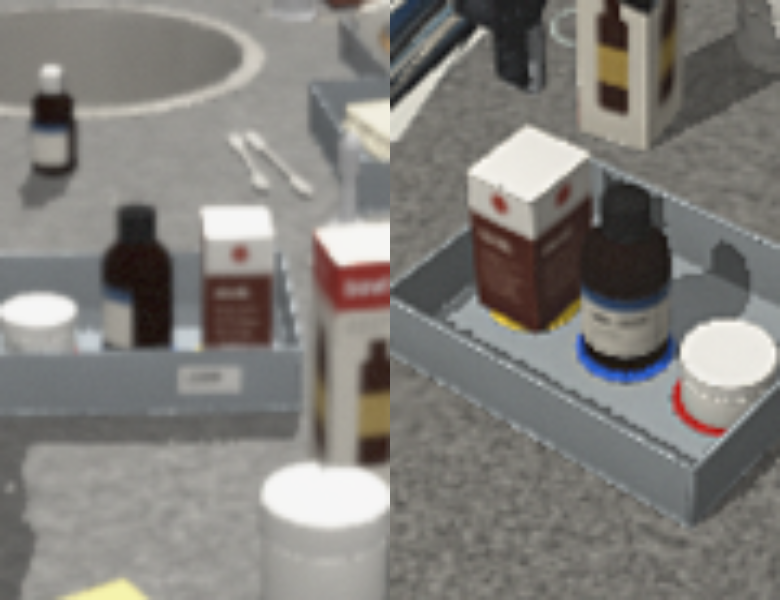

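All three stand upright on their mats, and the carton's top centre at (308,175) is within 2 px of prediction. The look-alikes are untouched and the gripper is clear, so I'm handing in.

```bash
python3 -c "
from plant import job
print(job.sign_off())"
```

```text
the job is handed in; nothing more can be done
None
```

I packed the order and handed it in: the bottle is on blue, the small jar on red and the short carton on yellow, all upright and released, with the look-alikes left where they were (about 27 s used; no verdict was shown).

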